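# Set the slide carriage to the green clip, taking up the screw's backlash

### The job

On the small positioning stage, set the carriage's red pointer to the green clip, using only the blue knob and not touching the carriage. The screw has backlash, so first turn the knob clockwise until the pointer stands about 2 cm past the green clip, then turn it back until the pointer comes level with the clip from that far side, and let go of the knob there with the play still taken up in the turning-back direction. The yellow clip is for another job.

Things in the scene. Friction and masses are not known exactly. Their poses are not given: they have to be found in the camera images.
- knob_grip (a point): Grip point of the blue bar knob on the stage's grey gear head: on its upright axis, 87 mm above the bench, 10 mm below the bar's top. Bar 56 mm long (own x), 16 mm thick (own y: close fingers along y), 32 mm high; white line on its -x half; own z up. Under it a 42 mm collar and a 66 mm square head, top 51 mm above the bench. Turns with 0.2 N m, stays where left; at most 1.4 rad of turn needed.
- carriage: Dark carriage, 74 x 60 mm, with a glass slide, driven by the knob: clockwise from above moves it away from the knob, 60 mm per radian, 85 mm in all. It starts at its stop nearest the knob. Origin: 6 mm under the tip of its red pointer (left side of the stage seen from the robot). Own y: travel away from the knob. Robot must not push it.
- green_clip: Fixed green index clip, 16 x 9 x 14 mm, on the white scale beside the pointer's path. Origin: centre of its underside, 12 mm above the bench. Axes parallel to the carriage's; the pointer is level with it when their places along y agree. At the start it is 21 to 46 mm farther from the knob than the pointer. A like yellow clip stands 13 to 24 mm before or beyond it.
- knob (a joint): Play of the knob on the screw (rad), not its turn: +0.12 when taken up clockwise (carriage driven outward), -0.12 when taken up anticlockwise (driven back); between, the knob turns loosely and the carriage stands still, so each reversal loses 0.24 rad. Starts anywhere between. The knob's total turn is this plus carriage travel / 60 mm.

How it is judged:
By the outcome, as a careful person would: the job done as asked, in the order asked, and still so for the second after the job is handed in, with the robot touching nothing.
It also fails if it takes over 29 s, if anything falls off the work surface, if the arm or the gripper's body presses on something with over 40 N, if the wrist force passes 120 N, or if a joint passes its speed limit or range.

### The arm

A 6-joint arm with a two-finger parallel gripper is mounted at the origin on a cart in front of the work surface, level with it; the furniture and walls round the work are solid. World frame = base frame: x ahead of the robot, y to its left, z up, the work surface at z = 0. Lengths are in m, angles in rad, forces in N, time in s.
With the tool pointing down it reaches from about 0.25 to 0.775 m from the base axis. Payload 4 kg.
Tool frame: the origin (TCP) lies on the centre line of the jaws, within the pads' length; the fingertips stand 14 mm ahead of it and the grasp point (between the pads) lies 5 mm behind it (robot.tcp_to_tips is the distance from the TCP to the fingertips, in m); z points along the fingers, y is the line along which they close (so a half turn about z gives the same grasp; the last joint's range is limited). The gripper opens to 94 mm and grips with 3 to 60 N. Pads are 16 mm wide; open, the fingers measure 119 mm over their backs; the gripper's body (75 mm by 177 mm) begins 78 mm behind the grasp point.
Start: joints at [-1.303, 0.087, 1.371, -0, 1.684, -0.103], TCP at [0.199, -0.513, 0.22] pointing down, gripper open.
Joint ranges: [-3.1, 3.1], [-0.76, 2.03], [0.27, 2.55], [-1.08, 4.22], [0.17, 2.65], [-2.57, 2.57]. Speed limits (rad/s): [2.79, 2.79, 3.14, 3.14, 3.14, 3.14].

### API

Orientations are given as [roll, pitch, yaw] about the fixed x, y, z axes, in that order (R = Rz(yaw) Ry(pitch) Rx(roll)).
In Python, from bench import robot gives the robot as it stands.
- The arm moves only by the tool carry_out, never from a script. Its argument "increments" is a list of rows, each a list of 3 entries, a list of its own where there are three numbers: the closure in counts, from 0 (fully open) to 255 (shut), then the shift along the tool's x, y, z in mm, then the turn about the tool's z in degrees. In form: [[fingers, [dx, dy, dz], twist], ...]. A call has 1 to 8 rows; each row shifts and turns the commanded pose from where the row before left it, along the tool's axes as they then stand; what a row does not reach is not made up. A row lasts 1/10 s, in which the tool goes at most 50 mm and 8.59 degrees, less where a joint would pass 70% of its speed; a pose out of reach is approached as far as the arm can. A call with a gripper value outside its range is refused whole. The fingers move at their own pace and stop on an object; the grip force is fixed at half the most. Time passes only in rows, so rows that do not move let the fingers close. It gives the time, the measured TCP pose, the force, the opening and the grip force at its end, in the units of the state.
- robot.get_obs(): the state, without advancing time (a new reading comes with each control period).
- robot.snapshot(name): name is "side" or "top"; returns the picture (400x640x3 uint8, blue, green, red); there is no depth.
- robot.get_calibration(name): a dict with "vfov" (degrees; the focal length in pixels is half the picture's height over the tangent of half this angle, whatever the lens; pixels are square), "cx", "cy" (the principal point, pixels), "k1" (the pictures are not rectified: a ray, as slopes to the right and down, at radius r is drawn at 1 + k1 r^2 times it, then the intrinsics apply), "T" (4x4, takes a point from camera to world coordinates). Camera axes: x right, y down, z forward; pixel columns grow to the right and rows downward; lengths in m; the calibration is good to about 2 mm. A picture is of the moment at which its call begins. get_calibration takes no time and is no camera call.
- robot.close_job(): hands the job in; it is judged then, once.
The state is a dict: "time": time; "joint_positions": joint angles; "qvel": joint speeds; "joint_torque": joint torques, N m; "tool_pos": TCP position; "ee_rot": TCP orientation; "wrist_force": force on the tool from outside, world axes, zero at the start; "wrist_torque": the same for the moment, N m; "width": finger opening in m; "finger_force": force on a finger pad.
Only numpy, scipy, OpenCV 4.12 (cv2) and the standard library are available. Lean on these libraries where they do the work, as an engineer would, in place of code of your own. Each camera call takes 0.05 s, during which the arm holds its last target. There are 200 camera calls.

## Working session

There is one attempt and no reset: what is moved stays moved. The work goes in short steps, Python scripts to look and compute and a tool call to move; the robot and the scene stay as the last step left them, time stands still between calls to the robot, and variables do not carry over. Pictures are saved under pics/ and viewed, at most 10 in all, crops included, and the job is handed in when it is done.

Besides the shell and the picture viewer there is one more tool, called after "Call:" by a JSON object that holds its "api" and its "payload", one argument or row to a line. carry_out: Moves the arm, as the interface text tells. Its arguments: {"type":"object","properties":{"increments":{"type":"array","items":{"type":"array"}}},"required":["increments"]}

```bash
mkdir -p pics; ls
cat > h.py <<'E'
import numpy as np, cv2
from bench import robot
def snap(n,f=None):
    im=np.array(robot.snapshot(n)); 
    if f: cv2.imwrite('pics/'+f,im)
    return im
def cal(n):
    c=robot.get_calibration(n); f=200/np.tan(np.radians(c['vfov'])/2); return c,f
def ray(n,u,v):
    c,f=cal(n); d=np.array([(u-c['cx'])/f,(v-c['cy'])/f]); s=d.copy()
    for _ in range(30): s=d/(1+c['k1']*(s@s))
    T=np.array(c['T']); return T[:3,3],T[:3,:3]@np.array([s[0],s[1],1])
def onz(n,u,v,z):
    o,d=ray(n,u,v); return o+d*(z-o[2])/d[2]
def proj(n,p):
    c,f=cal(n); T=np.array(c['T']); q=T[:3,:3].T@(np.array(p)-T[:3,3]); s=q[:2]/q[2]
    s=s*(1+c['k1']*(s@s)); return s*f+[c['cx'],c['cy']]
E
python3 - <<'E'
from h import *
for n in('top','side'):
    snap(n,n+'0.png'); c,f=cal(n); print(n,f,c['k1'],np.round(c['T'],3).tolist())
o=robot.get_obs(); print(o['time'],o['tool_pos'],o['ee_rot'],o['width'])
E
```

```text
pics
top 388.6653650867418 -0.08057220316760415 [[0.024, -0.996, 0.09, 0.436], [-1.0, -0.025, -0.014, -0.29], [0.016, -0.09, -0.996, 0.953], [0.0, 0.0, 0.0, 1.0]]
side 463.7650118521202 0.012338327874806019 [[-1.0, -0.019, -0.002, 0.52], [-0.011, 0.647, -0.762, 0.362], [0.016, -0.762, -0.647, 0.652], [0.0, 0.0, 0.0, 1.0]]
0.1 [ 0.19918741 -0.51218026  0.21844028] [-3.13966129e+00 -2.08781361e-04  3.70825119e-01] 0.09389014692158769
```

View pics/top0.png

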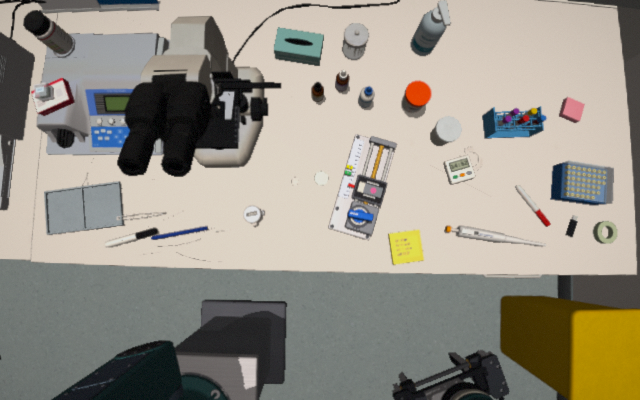

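View pics/side0.png

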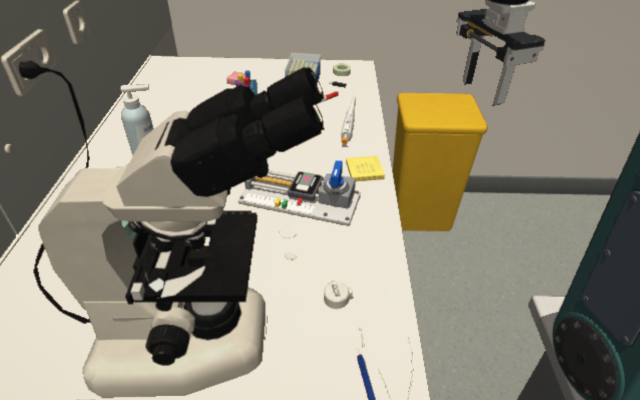

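The stage is at about (365,187) in top and (305,195) in side. Next I zoom in and take colour blobs.

```bash
cat >> h.py <<'E'
def blobs(im,box,cols=('red','green','yellow','blue')):
    x0,y0,x1,y1=box; b=cv2.resize(im[y0:y1,x0:x1],None,fx=4,fy=4,interpolation=cv2.INTER_CUBIC); h=cv2.cvtColor(b,cv2.COLOR_BGR2HSV)
    R=dict(red=[(0,8),(172,180)],green=[(45,85)],yellow=[(24,34)],blue=[(100,125)])
    out={}
    for k in cols:
        m=sum(cv2.inRange(h,(a,130,70),(c,255,255)) for a,c in R[k])
        n,_,st,ce=cv2.connectedComponentsWithStats(m)
        out[k]=[((ce[i]+.5)/4-.5+[x0,y0],int(st[i,4]),(st[i,:4]/4).tolist()) for i in range(1,n) if st[i,4]>25]
    return out
TB=(325,125,405,245); SB=(235,155,365,230)
E
python3 - <<'E'
from h import *
t=cv2.imread('pics/top0.png'); s=cv2.imread('pics/side0.png')
a=cv2.resize(t[125:245,325:405],None,fx=5,fy=5,interpolation=2); b=cv2.resize(s[150:230,235:365],None,fx=5,fy=5,interpolation=2)
cv2.imwrite('pics/ct.png',a); cv2.imwrite('pics/cs.png',b)
for n,im,B in(('top',t,TB),('side',s,SB)):
    for k,v in blobs(im,B).items():
        for c,ar,st in v: print(n,k,np.round(c,2),ar,st[2:])
E
```

```text
top red [351.14 185.32] 264 [6.5, 4.0]
top green [347.34 172.89] 187 [5.75, 3.75]
top yellow [348.93 166.79] 299 [6.5, 4.5]
top yellow [396.9  238.41] 2940 [16.25, 13.0]
top blue [360.56 215.59] 3180 [25.25, 13.0]
side red [299.14 200.41] 370 [5.0, 6.75]
side green [283.96 203.99] 290 [4.5, 7.0]
side yellow [356.68 167.7 ] 5210 [18.25, 23.0]
side yellow [277.16 200.75] 240 [5.0, 5.0]
side blue [336.41 175.79] 3584 [14.25, 26.75]
```

View pics/ct.png

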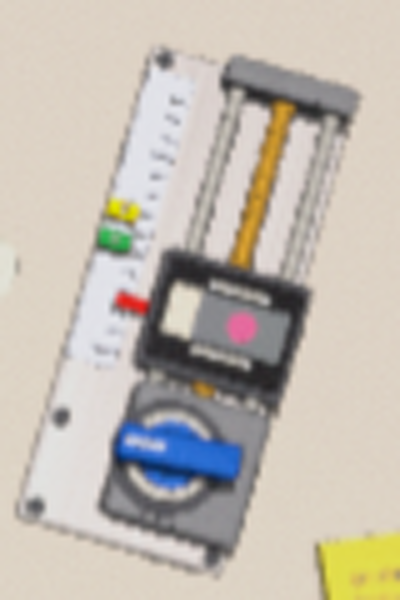

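View pics/cs.png

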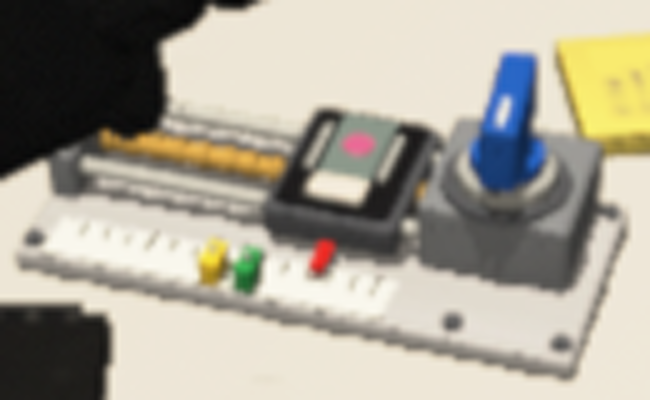

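The crops show the red pointer at top (351,185), green clip (347,173), yellow beyond it (349,167), and knob bar near (361,215). White line is on the left half, toward the scale side.

```bash
cat >> h.py <<'E'
def tri(a,b):
    o1,d1=ray('top',*a);o2,d2=ray('side',*b)
    t=np.linalg.lstsq(np.c_[d1,-d2],o2-o1,rcond=None)[0]
    p,q=o1+t[0]*d1,o2+t[1]*d2
    return (p+q)/2,np.linalg.norm(p-q)
E
python3 - <<'E'
from h import *
t=cv2.imread('pics/top0.png'); s=cv2.imread('pics/side0.png')
T,S=blobs(t,TB),blobs(s,SB)
for k,i in(('red',0),('green',0),('blue',0)):
    p,e=tri(T[k][0][0],S[k][0][0]); print(k,np.round(p*1e3,1),round(e*1e3,1))
p,e=tri(T['yellow'][0][0],S['yellow'][1][0]);print('yel',np.round(p*1e3,1),round(e*1e3,1))
f=lambda x,y:(x/5+325-.4,y/5+125-.4)
A=[onz('top',*f(*q),.012) for q in((20,518),(155,48),(212,575),(100,365),(30,0))]
print('base edge',np.round(A,4)); d=A[1]-A[0]; print('heading deg',np.degrees(np.arctan2(d[1],d[0])))
# scale rails heading
for q in(((235,95),(192,250)),((330,120),(290,275)),((282,105),(243,262))):
    a,b=[onz('top',*f(*x),.045) for x in q]; d=a-b; print(np.degrees(np.arctan2(d[1],d[0])),np.round(a,3),np.round(b,3))
# head top corners z=.051
for q in((133,382),(268,408),(232,545),(103,510)): print('head',np.round(onz('top',*f(*q),.051),4))
# bar
h=cv2.cvtColor(cv2.resize(t[125:245,325:405],None,fx=5,fy=5,interpolation=2),cv2.COLOR_BGR2HSV)
m=cv2.inRange(h,(100,130,70),(125,255,255)); 
for lab,q in(('L',(117,443)),('R',(242,457))): print(lab,np.round(onz('top',*f(*q),.097),4))
E
```

```text
red [ 569.2 -378.7   20.4] 2.1
green [ 600.2 -369.2   17.9] 2.6
blue [ 492.7 -396.2   73.9] 1.9
yel [ 614.3 -372.3   23.7] 2.7
base edge [[ 0.4633 -0.3265  0.012 ]
 [ 0.6978 -0.3887  0.012 ]
 [ 0.4379 -0.4201  0.012 ]
 [ 0.5387 -0.3639  0.012 ]
 [ 0.7205 -0.326   0.012 ]]
heading deg -14.840005560384553
-14.661354841449908 [ 0.667 -0.424  0.045] [ 0.591 -0.404  0.045]
-13.98440580560897 [ 0.656 -0.47   0.045] [ 0.58  -0.451  0.045]
-13.307858956134895 [ 0.663 -0.447  0.045] [ 0.586 -0.428  0.045]
head [ 0.5268 -0.3765  0.051 ]
head [ 0.5162 -0.44    0.051 ]
head [ 0.4519 -0.4239  0.051 ]
head [ 0.4667 -0.3635  0.051 ]
L [ 0.4949 -0.3654  0.097 ]
R [ 0.49  -0.421  0.097]
```

Call:
{"api": "carry_out", "payload": {
  "increments": [
    [110,[39,0,0],0],
    [110,[39,0,0],0],
    [110,[39,0,0],0],
    [110,[39,0,0],0],
    [110,[39,0,0],0],
    [110,[39,0,0],0],
    [110,[39,0,0],0],
    [110,[39,0,0],0]
  ]
}}

```text
time: 0.9
tool_pos: [0.4913, -0.3986, 0.2187]
ee_rot: [-3.141, 0.001, 0.371]
wrist_force: [-0.1, -1.4, -0.4]
width: 0.0535
finger_force: 0.0
```

Call:
{"api": "carry_out", "payload": {
  "increments": [
    [110,[0,0,0],-8],
    [110,[0,0,0],-8],
    [110,[0,0,0],-8],
    [110,[0,0,0],-8],
    [110,[0,0,0],-8],
    [110,[0,0,0],-8],
    [110,[0,0,0],-8],
    [110,[0,0,0],-8]
  ]
}}

```text
time: 1.7
tool_pos: [0.4899, -0.3994, 0.2186]
ee_rot: [-3.14, -0.001, 1.494]
wrist_force: [0.7, 0.5, 0.3]
width: 0.0535
finger_force: 0.0
```

Call:
{"api": "carry_out", "payload": {
  "increments": [
    [110,[0,0,20],0],
    [110,[0,0,20],0],
    [110,[0,0,0],0],
    [110,[0,0,0],0]
  ]
}}

```text
time: 2.1
tool_pos: [0.4898, -0.3993, 0.1788]
ee_rot: [-3.14, -0.001, 1.488]
wrist_force: [1.3, -0.5, 0.9]
width: 0.0536
finger_force: 0.0
```

Run:
```python
from h import *
t=snap('top','t1.png'); s=snap('side','s1.png')
a=cv2.resize(t[125:245,305:405],None,fx=5,fy=5,interpolation=2); b=cv2.resize(s[110:230,235:395],None,fx=5,fy=5,interpolation=2)[:600]
a=cv2.copyMakeBorder(a,0,0,0,0,0)
cv2.imwrite('pics/ct1.png',a);cv2.imwrite('pics/cs1.png',b)
o=robot.get_obs(); print(o['time'],o['tool_pos'],o['ee_rot'],o['width'],o['joint_positions'])
```

```text
2.2 [ 0.49045578 -0.39995886  0.18068735] [3.14027800e+00 1.14574177e-03 1.48777729e+00] 0.053614953192751405 [-7.73641629e-01  2.80461790e-01  1.22278491e+00 -4.58358799e-05
  1.63660270e+00 -6.90626404e-01]
```

View pics/cs1.png

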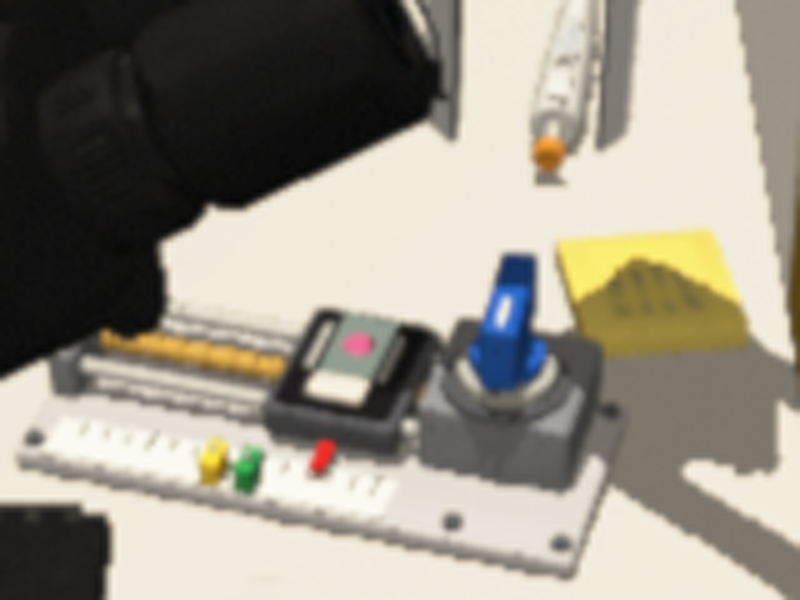

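Run:
```python
from h import *
print('tips proj',proj('side',(.4905,-.3999,.1665)), 'seen mid',235+530/5-.4,110+140/5-.4)
# bar top face corners (side crop): near pair, far pair
f=lambda x,y:(x/5+235-.4,y/5+110-.4)
for q in((488,287),(525,291),(503,256),(537,257)): print(np.round(onz('side',*f(*q),.097),4))
for q in((512,395),): print('collar',np.round(onz('side',*f(*q),.065),4))
```

```text
tips proj [339.62234507 136.521148  ] seen mid 340.6 137.6
[ 0.5029 -0.3951  0.097 ]
[ 0.488  -0.3928  0.097 ]
[ 0.4967 -0.4167  0.097 ]
[ 0.4828 -0.4165  0.097 ]
collar [ 0.4925 -0.3656  0.065 ]
```

View pics/ct1.png

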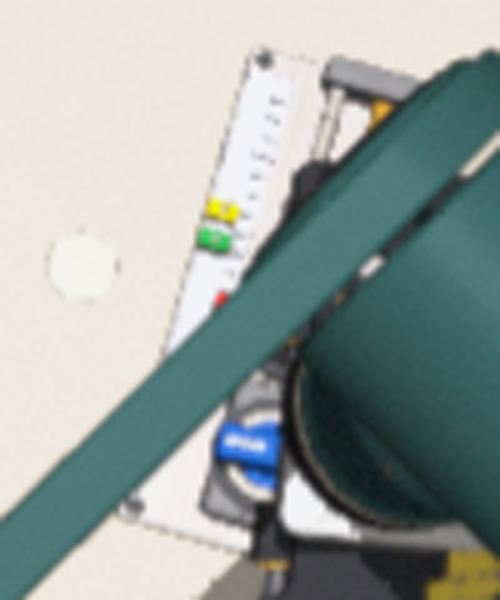

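Call:
{"api": "carry_out", "payload": {
  "increments": [
    [110,[7,2,20],0],
    [110,[0,0,20],0],
    [110,[0,0,20],0],
    [110,[0,0,20],0],
    [110,[0,0,15],0],
    [110,[0,0,0],0],
    [110,[0,0,0],0]
  ]
}}

```text
time: 2.9
tool_pos: [0.493, -0.3931, 0.0853]
ee_rot: [3.141, 0.001, 1.488]
wrist_force: [0.1, 0.3, -0.7]
width: 0.0531
finger_force: 0.0
```

Call:
{"api": "carry_out", "payload": {
  "increments": [
    [160,[0,0,0],0],
    [170,[0,0,0],0],
    [180,[0,0,0],0],
    [190,[0,0,0],0],
    [200,[0,0,0],0],
    [210,[0,0,0],0],
    [225,[0,0,0],0],
    [240,[0,0,0],0]
  ]
}}

```text
time: 3.7
tool_pos: [0.4943, -0.3928, 0.0848]
ee_rot: [3.138, 0.0, 1.488]
wrist_force: [5.8, -0.1, -1.0]
width: 0.0166
finger_force: 29.6
```

```bash
cat >> h.py <<'E'
def gap():
    s=np.array(robot.snapshot('side')); S=blobs(s,SB,('red','green','yellow')); o=robot.get_obs()
    u=np.array([np.cos(np.radians(-14.5)),np.sin(np.radians(-14.5))])
    pick=lambda k:[c for c,a,_ in S[k] if a<1500 and c[1]>190 and c[0]<320]
    for k in('red','green','yellow'):
        for c in pick(k): print(k,np.round(c,2),'along(z=20)',round(1e3*float(onz('side',*c,.020)[:2]@u),1))
    print('t',round(o['time'],2),np.round(o['tool_pos'],4),'yaw',round(float(np.degrees(o['ee_rot'][2])),1),'F',np.round(o['wrist_force'],1),'M',np.round(o['wrist_torque'],2),'w',round(o['width'],4),'ff',o['finger_force'])
    return s
E
python3 -c "
from h import *
s=gap()
T=blobs(cv2.imread('pics/top0.png'),TB)
u=np.array([np.cos(np.radians(-14.5)),np.sin(np.radians(-14.5))])
for k in('red','green','yellow'): print('top0',k,[1e3*float(onz('top',*T[k][0][0],z)[:2]@u) for z in(.018,.022,.026)])
cv2.imwrite('pics/g.png',cv2.resize(s[110:230,235:395],None,fx=5,fy=5,interpolation=2))"
```

```text
red [299.14 200.39] along(z=20) 647.2
green [283.98 203.99] along(z=20) 673.9
yellow [277.21 200.82] along(z=20) 690.8
t 3.75 [ 0.4943 -0.3928  0.0848] yaw 85.2 F [ 6.  -0.8 -1.1] M [-0.08 -1.08 -0.25] w 0.0163 ff 29.62901473045349
top0 red [645.2412047309388, 644.5961532189688, 643.9511017069987]
top0 green [672.1818354848436, 671.4215597121146, 670.6612839393855]
top0 yellow [687.8095450642638, 686.9824300515743, 686.1553150388849]
```

View pics/g.png

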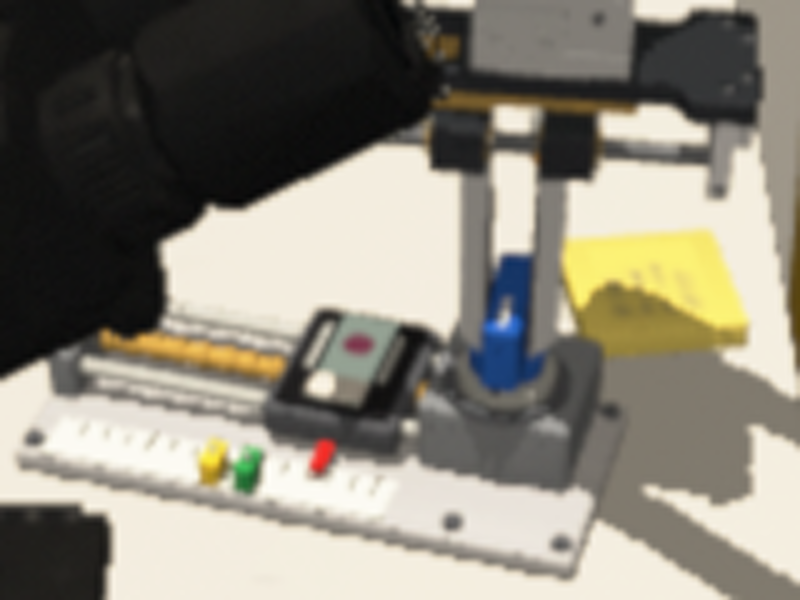

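Gripped centrally (6 N side load, which I correct by 1.5 mm). The pointer reads 26.8 mm short of green. Next I turn clockwise 40°.

Call:
{"api": "carry_out", "payload": {
  "increments": [
    [240,[0,1.5,0],0],
    [240,[0,0,0],5],
    [240,[0,0,0],5],
    [240,[0,0,0],5],
    [240,[0,0,0],5],
    [240,[0,0,0],5],
    [240,[0,0,0],5],
    [240,[0,0,0],5]
  ]
}}

```text
time: 4.55
tool_pos: [0.4945, -0.3928, 0.0847]
ee_rot: [3.141, -0.0, 0.874]
wrist_force: [2.6, 0.0, 0.9]
width: 0.0153
finger_force: 29.9
```

Call:
{"api": "carry_out", "payload": {
  "increments": [
    [240,[0,0,0],5],
    [240,[0,0,0],0],
    [240,[0,0,0],0]
  ]
}}

```text
time: 4.85
tool_pos: [0.4945, -0.3928, 0.0848]
ee_rot: [3.141, -0.0, 0.792]
wrist_force: [2.9, 0.3, 0.8]
width: 0.0161
finger_force: 29.8
```

```bash
python3 -c "
from h import *
gap(); t=snap('top','t2.png')
for k,v in blobs(t,TB).items(): print('top',k,[(np.round(c,2),a) for c,a,_ in v])"
```

```text
red [288.34 197.67] along(z=20) 671.7
green [284.05 203.94] along(z=20) 673.9
yellow [277.22 200.81] along(z=20) 690.8
t 4.9 [ 0.4945 -0.3928  0.0847] yaw 45.3 F [3.  0.4 0.9] M [ 0.11 -0.65 -0.08] w 0.0157 ff 29.816732704639435
top red []
top green [(array([347.53, 173.04]), 205)]
top yellow [(array([348.92, 166.79]), 295)]
top blue []
```

Call:
{"api": "carry_out", "payload": {
  "increments": [
    [240,[0,0,0],5],
    [240,[0,0,0],5],
    [240,[0,0,0],5],
    [240,[0,0,0],4],
    [240,[0,0,0],2],
    [240,[0,0,0],0],
    [240,[0,0,0],0]
  ]
}}

```text
time: 5.65
tool_pos: [0.4945, -0.3929, 0.0848]
ee_rot: [3.141, -0.001, 0.424]
wrist_force: [3.2, 0.4, 0.7]
width: 0.0157
finger_force: 29.8
```

```bash
python3 -c "
from h import *
s=gap()
r=[c for c,a,_ in blobs(s,SB,('red',))['red'] if c[1]>185]
a=onz('side',299.14,200.40,.020)
for c in r:
    d=onz('side',*c,.020)-a; print(c,np.degrees(np.arctan2(d[1],d[0])),np.linalg.norm(d))"
```

```text
red [278.78 195.18] along(z=20) 693.8
green [283.98 203.99] along(z=20) 673.9
yellow [277.32 200.69] along(z=20) 690.8
t 5.7 [ 0.4945 -0.3929  0.0848] yaw 24.3 F [4.  0.5 1.2] M [ 0.1  -0.81  0.03] w 0.0158 ff 29.846248626708984
[278.78265766 195.17792793] -19.729283686843736 0.046848454056579676
```

```bash
python3 -c "
from h import *
a=onz('side',299.14,200.40,.020); d=onz('side',288.34,197.67,.020)-a; print('mid',np.degrees(np.arctan2(d[1],d[0])),np.linalg.norm(d))
f=lambda x,y:(x/5+235-.4,y/5+150-.4)
for p,q in(((453,322),(32,237)),((570,374),(20,264)),((420,255),(265,215))):
    d=onz('side',*f(*q),.012)-onz('side',*f(*p),.012); print(np.degrees(np.arctan2(d[1],d[0])),np.linalg.norm(d))
# holes top crop
g=lambda x,y:(x/5+325-.4,y/5+125-.4)
for q,p in(((164,60),(35,507)),((164,60),(61,416))):
    d=onz('top',*g(*q),.012)-onz('top',*g(*p),.012); print('top',np.degrees(np.arctan2(d[1],d[0])),np.linalg.norm(d))
s=snap('side'); cv2.imwrite('pics/z.png',cv2.resize(s[180:215,255:320],None,fx=12,fy=12,interpolation=cv2.INTER_NEAREST))"
```

```text
mid -19.44647550354726 0.024659815395875015
-15.199809130134396 0.18702938410638242
-14.85282497282332 0.23818761086874063
-20.06375544290884 0.07209528654054213
top -14.946903146679754 0.23090833293096322
top -14.994796108569897 0.18486692375491684
```

View pics/z.png

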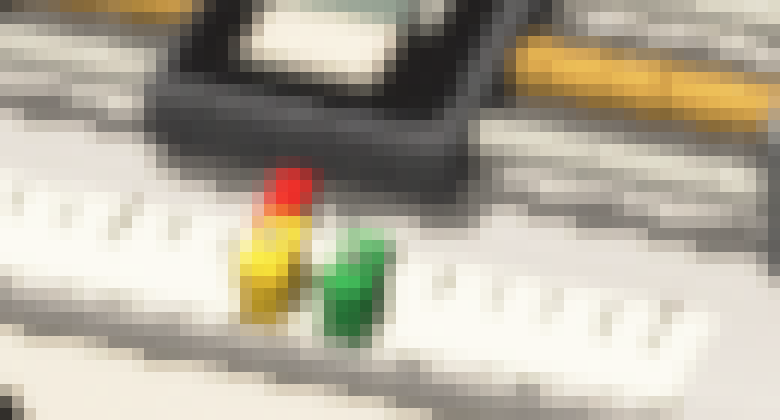

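The zoom shows the pointer behind the yellow clip, so its tip is hidden and the red centroid is biased. I'll track the pink dot on the slide instead, with heading -15°.

```bash
cat >> h.py <<'E'
U=np.array([np.cos(np.radians(-15)),np.sin(np.radians(-15))])
def pink(im,box):
    x0,y0,x1,y1=box; b=cv2.resize(im[y0:y1,x0:x1],None,fx=4,fy=4,interpolation=cv2.INTER_CUBIC); h=cv2.cvtColor(b,cv2.COLOR_BGR2HSV)
    m=cv2.inRange(h,(150,70,50),(176,255,255)); n,_,st,ce=cv2.connectedComponentsWithStats(m)
    i=1+st[1:,4].argmax(); return (ce[i]+.5)/4-.5+[x0,y0],int(st[i,4])
PB=(240,165,325,215)
E
python3 -c "
from h import *
t0=cv2.imread('pics/top0.png');s0=cv2.imread('pics/side0.png');s1=cv2.imread('pics/s1.png')
pt,a=pink(t0,TB);ps,b=pink(s0,PB);p,e=tri(pt,ps);print('pink',pt,a,ps,b,np.round(p,4),e)
s=snap('side');P=onz('side',*ps,p[2])[:2]@U
for im in(s0,s1,s): c,a=pink(im,PB); q=onz('side',*c,p[2]); print(c,a,'travel mm',1e3*(q[:2]@U-P), 'lat',1e3*(q[:2]@[-U[1],U[0]]))
T,S=blobs(t0,TB),blobs(s0,SB)
for z in (.017,.02,.023):
  print(z,'gap top',1e3*(onz('top',*T['green'][0][0],.019)-onz('top',*T['red'][0][0],z))[:2]@U,'side',1e3*(onz('side',*S['green'][0][0],.019)-onz('side',*S['red'][0][0],z))[:2]@U)
"
```

```text
pink [372.87752016 190.04586694] 496 [306.24256374 178.40474504] 353 [ 0.5563 -0.4288  0.0404] 0.0018558622573398664
[306.24256374 178.40474504] 353 travel mm 0.0 lat -270.1633557498782
[306.09629909 178.41125378] 331 travel mm 0.2943946985771717 lat -270.05041310113677
[286.01566852 174.63126741] 359 travel mm 46.01488387629382 lat -270.2372231727365
0.017 gap top 26.4386183491974 side 25.91781771505577
0.02 gap top 26.923867071748592 side 27.06066539310084
0.023 gap top 27.409115794299783 side 28.203513071146048
```

Pointer travel is 46.0 mm and the gap 27.0 mm, so it stands 19 mm past green. I add 1°, then turn back 26° and check.

Call:
{"api": "carry_out", "payload": {
  "increments": [
    [240,[0,0,0],1],
    [240,[0,0,0],0],
    [240,[0,0,0],0],
    [240,[0,0,0],0]
  ]
}}

```text
time: 6.2
tool_pos: [0.4945, -0.3929, 0.0847]
ee_rot: [3.141, -0.001, 0.406]
wrist_force: [5.1, 0.4, 2.0]
width: 0.016
finger_force: 29.9
```

```bash
cat >> h.py <<'E'
def trav():
    s=np.array(robot.snapshot('side')); c,a=pink(s,PB); q=onz('side',*c,.0404)[:2]@U-onz('side',306.17,178.405,.0404)[:2]@U
    o=robot.get_obs(); print('travel',round(1e3*q,2),'past green',round(1e3*q-27,2),'t',round(o['time'],2),'yaw',round(float(np.degrees(o['ee_rot'][2])),1),np.round(o['tool_pos'],4),'F',np.round(o['wrist_force'],1),'M',np.round(o['wrist_torque'],2))
E
python3 -c "
from h import *
trav()"
```

```text
travel 46.97 past green 19.97 t 6.25 yaw 23.3 [ 0.4945 -0.3929  0.0847] F [5.5 1.8 1.4] M [ 0.18 -0.98  0.12]
```

Call:
{"api": "carry_out", "payload": {
  "increments": [
    [240,[0,0,0],-5],
    [240,[0,0,0],-5],
    [240,[0,0,0],-5],
    [240,[0,0,0],-5],
    [240,[0,0,0],-5],
    [240,[0,0,0],-1],
    [240,[0,0,0],0],
    [240,[0,0,0],0]
  ]
}}

```text
time: 7.05
tool_pos: [0.4945, -0.3929, 0.0847]
ee_rot: [3.141, -0.001, 0.859]
wrist_force: [4.6, 1.1, 1.4]
width: 0.0159
finger_force: 29.8
```

```bash
python3 -c "
from h import *
trav()"
```

```text
travel 35.12 past green 8.12 t 7.1 yaw 49.2 [ 0.4945 -0.3929  0.0847] F [4.6 1.6 2. ] M [ 0.19 -1.   -0.14]
```

Call:
{"api": "carry_out", "payload": {
  "increments": [
    [240,[0,0,0],-3],
    [240,[0,0,0],-3],
    [240,[0,0,0],0],
    [240,[0,0,0],0],
    [240,[0,0,0],0]
  ]
}}

```text
time: 7.6
tool_pos: [0.4945, -0.3929, 0.0847]
ee_rot: [3.141, -0.0, 0.964]
wrist_force: [4.2, 1.4, 1.0]
width: 0.0155
finger_force: 29.8
```

```bash
python3 -c "
from h import *
trav()
s=snap('side','s5.png');cv2.imwrite('pics/z5.png',cv2.resize(s[180:215,255:320],None,fx=12,fy=12,interpolation=cv2.INTER_NEAREST))
t=snap('top');print(blobs(t,TB,('red','green')))"
```

```text
travel 28.54 past green 1.54 t 7.65 yaw 55.2 [ 0.4945 -0.3928  0.0847] F [5.2 0.5 1.4] M [ 0.19 -1.05 -0.06]
{'red': [(array([351.75      , 173.25694444]), 36, [26.5, 47.75, 1.5, 2.5])], 'green': [(array([347.57843137, 173.00122549]), 204, [20.0, 46.25, 6.0, 4.25])]}
```

Call:
{"api": "carry_out", "payload": {
  "increments": [
    [240,[0,0,0],-1.5],
    [240,[0,0,0],0],
    [240,[0,0,0],0],
    [240,[0,0,0],0],
    [240,[0,0,0],0]
  ]
}}

```text
time: 8.25
tool_pos: [0.4945, -0.3929, 0.0848]
ee_rot: [3.141, -0.0, 0.99]
wrist_force: [5.4, 0.6, 1.0]
width: 0.0157
finger_force: 29.8
```

```bash
python3 -c "
from h import *
trav();trav()"
```

```text
travel 27.17 past green 0.17 t 8.3 yaw 56.7 [ 0.4945 -0.3928  0.0847] F [5.2 0.3 2.1] M [ 0.2  -1.06 -0.16]
travel 27.17 past green 0.17 t 8.35 yaw 56.7 [ 0.4945 -0.3929  0.0848] F [4.1 1.4 1.4] M [ 0.27 -1.04 -0.17]
```

Call:
{"api": "carry_out", "payload": {
  "increments": [
    [225,[0,0,0],0],
    [190,[0,0,0],0],
    [150,[0,0,0],0],
    [130,[0,0,0],0],
    [130,[0,0,0],0],
    [130,[0,0,-15],0],
    [130,[0,0,-30],0],
    [130,[0,0,-35],0]
  ]
}}

```text
time: 9.15
tool_pos: [0.4934, -0.3924, 0.1648]
ee_rot: [-3.139, -0.0, 0.99]
wrist_force: [0.2, 0.0, -0.3]
width: 0.0459
finger_force: 0.0
```

Call:
{"api": "carry_out", "payload": {
  "increments": [
    [130,[0,0,-40],0],
    [130,[-35,0,0],0],
    [130,[-35,0,0],0],
    [130,[-35,0,0],0],
    [130,[-35,0,0],0],
    [130,[-35,0,0],0],
    [130,[0,0,0],0],
    [130,[0,0,0],0]
  ]
}}

```text
time: 9.95
tool_pos: [0.3977, -0.5397, 0.2052]
ee_rot: [3.141, -0.0, 0.989]
wrist_force: [-0.3, -0.1, 0.1]
width: 0.0461
finger_force: 0.0
```

```bash
python3 -c "
from h import *
trav()
t=snap('top','t6.png');B=blobs(t,TB)
for k in('red','green'): print(k,[(np.round(c,2),a) for c,a,_ in B[k]])
for z in(.018,.02): print('pointer - green top mm',1e3*(onz('top',*B['red'][0][0],z)-onz('top',*B['green'][0][0],.019))[:2]@U)
cv2.imwrite('pics/ct6.png',cv2.resize(t[125:245,325:405],None,fx=5,fy=5,interpolation=2))"
```

```text
travel 27.17 past green 0.17 t 10.0 yaw 56.7 [ 0.3985 -0.5389  0.2053] F [-0.4 -0.5 -0.1] M [-0.08 -0.05 -0.02]
red [(array([353.97, 174.49]), 268)]
green [(array([347.31, 172.88]), 185)]
pointer - green top mm 0.9978888343186463
pointer - green top mm 0.6153619114354255
```

View pics/ct6.png

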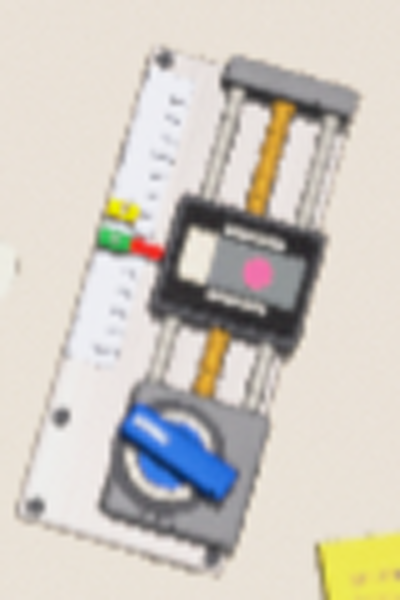

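The released stage shows the pointer at top (354,174.5), level with the green clip at (347,173) to within about 0.5–1 mm. It did not move on letting go, so I hand in.

```bash
python3 -c "
from bench import robot
print(robot.close_job())"
```

```text
the job is handed in; nothing more can be done
None
```

The job is handed in at about 10 s of the 29 s: I turned the pointer about 20 mm past the green clip, then back until it stood level with it from the far side (within about 1 mm by camera), and let go of the knob. The carriage did not move on release, so the play should still be taken up in the turning-back direction, though I had no direct reading of it.

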